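# Change the test cassette in a push-to-open strip reader

### The arm

A 6-joint arm with a two-finger parallel gripper is mounted at the origin on a cart in front of the work surface, level with it; the furniture and walls round the work are solid. World frame = base frame: x ahead of the robot, y to its left, z up, the work surface at z = 0. Lengths are in m, angles in degrees, forces in N, time in s.
With the tool pointing down it reaches from about 0.35 to 0.925 m from the base axis. Payload 6.4 kg.
Tool frame: the origin (TCP) lies at the centre of the arm's flange, where the gripper is bolted on; the fingertips stand 199 mm ahead of it and the grasp point (between the pads) lies 180 mm ahead of it; z points along the fingers, x is the direction in which the jaws open and shut, and the axes are right-handed (so a half turn about z gives the same grasp; the last joint's range is limited). The gripper opens to 94 mm and grips with 3 to 60 N. Pads are 16 mm wide; open, the fingers measure 119 mm over their backs; the gripper's body (75 mm by 177 mm) begins 78 mm behind the grasp point.
Start: joints at [-83.199, 14.043, 89.255, -0, 76.702, -9.975], TCP at [0.188, -0.622, 0.405] pointing down, gripper open.
Joint ranges: [-179.41, 179.41], [-58.25, 129.5], [7.25, 145.43], [-54.29, 234.29], [11.92, 165.04], [-157.13, 157.13]. Speed limits (degrees/s): [147.25, 147.25, 180, 180, 180, 180].

### API

Orientations are given as [roll, pitch, yaw] about the fixed x, y, z axes, in that order (R = Rz(yaw) Ry(pitch) Rx(roll)).
In Python, from rig import bot gives the robot as it stands.
- The arm moves only by the tool apply_moves, never from a script. Its argument "series" is a list of rows, each an object of numbers: "x", "y", "z": the shift along the tool's x, y, z in m; "roll": the turn about the tool's z in degrees. A call has 1 to 20 rows; each row is the pose to reach, as a shift and turn from the pose measured when the call began, along the tool's axes at that moment; what a row does not reach only later rows make up. A row lasts 1/10 s, in which the tool goes at most 50 mm and 8.59 degrees, less where a joint would pass 70% of its speed; a pose out of reach is approached as far as the arm can. A call with a gripper value outside its range is refused whole. "hand" is the finger opening in m, from 0 to 0.094, set as the call begins (left out, the last holds). The fingers move at their own pace and stop on an object; the grip force is fixed at half the most. Time passes only in rows, so rows that repeat a pose let the fingers close. It gives the time, the measured TCP pose, the force and the opening at its end, in the units of the state.
- bot.state(): the state, without advancing time (a new reading comes with each control period).
- bot.read_camera(name): name is "side" or "top"; returns a dict with "pixels" (400x640x3 uint8, red, green, blue), "intrinsics" (3x3 intrinsics, pixels), "k1" (the pictures are not rectified: a ray, as slopes to the right and down, at radius r is drawn at 1 + k1 r^2 times it, then the intrinsics apply), "rvec" (rotation vector, rad) and "tvec" (3), from world to camera coordinates, as OpenCV has them. Camera axes: x right, y down, z forward; pixel columns grow to the right and rows downward; lengths in m; the calibration is good to about 2 mm. A picture is of the moment at which its call begins. There is no depth.
- bot.close_job(): hands the job in, once; it reports no verdict.
The state is a dict: "time_s": time; "qpos": joint angles; "qvel": joint speeds; "joint_efforts": joint torques, N m; "position": TCP position; "eef_rot": TCP orientation; "ft_force": force on the tool from outside, world axes, zero at the start; "wrist_torque": the same for the moment, N m; "finger_gap": finger opening in m.
Only numpy, scipy, OpenCV 4.12 (cv2) and the standard library are available. Lean on these libraries where they do the work, as an engineer would, in place of code of your own. Each camera call takes 0.05 s, during which the arm holds its last target.

### The job

Change the test cassette in the white strip reader: press the round blue button to release the lid and let the lid spring fully open by itself, with the robot out of its way. Take the used cassette (orange end) out and lay it in the yellow waste tray, then lay the fresh cassette (teal end) from the foam box flat in the reader's cradle, either way round. Finally push the lid shut until the hook snaps over it and the button is up again, leaving the cups, timer and bottle round about where they stand.

Things in the scene. Friction and masses are not known exactly. Their poses are not given: they have to be found in the camera images.
- reader: White bench-top strip reader, fixed, 100 mm wide (y), x -127 to +65 mm. Origin at its underside below the cradle's middle; +x to the hinge at the back, -x to the console with the button, z up. Console (x -127 to -55) 34 mm high. Bay inside x -51 to +57, y -45 to +45, floor at z 12 mm, rim at 40 mm; 48.5 mm high with the lid shut.
- cradle (a point): Middle of the cradle's seat, 24 mm above the worktop. A cassette lies here, long side along the reader's x. The seat is a rail only 14 mm wide for x -27 to +27, so fingers reach down both sides of a cassette; the cups at both ends (x 27 to 45, y -18 to +18) have walls 3 mm above the seat; the pocket between them is 82 x 28 mm.
- button_top (a point): Middle of the top of the round blue release button, 28 mm wide, 43 mm above the worktop at rest, 45 mm in front of the lid's front edge. Pressed straight down, it needs about 1.6 N to start and about 3 N (up to 1 N more for friction) at its stop; the lid is released once it is 4.5 mm down.
- button (a joint): Travel of the button: 0 up, grows as it is pressed down, 0.007 m at its stop. It is geared to the hook: the hook draws back towards the console as far as the button goes down, and as the lid snaps shut the button dips and comes up again.
- hook_tip (a point): Tip of the steel hook, 20 mm wide (y), just in front of the lid's front edge, 43 mm above the worktop at rest; the hook reaches 14 mm from here towards the console and up to 54 mm above the worktop. It moves with the button.
- lid_hinge (a point): Middle of the lid's hinge axis (along the reader's y), 40 mm above the worktop, 58 mm behind the cradle's middle.
- lid (a joint): Lid angle: 0 shut, 2.0 rad (its stop) fully open, leaning back past upright. A spring opens it (about 0.18 N m when shut, 0.08 N m when open) in about a second, and holds it open. To shut it, push it over from behind, then press down on its front part: some 5 to 9 N there snaps the hook over it.
- lid_panel: The lid: white panel with a dark window, 110 mm from the hinge to its front edge, 100 mm wide, 8 mm thick, with a small steel striker bar at the middle of its front edge. Origin on the hinge axis; when shut, the front edge lies at -110 mm along its x and its outer face at +8.5 mm along its z.
- lid_edge (a point): Middle of the front edge of the lid's outer face, 110 mm from the hinge axis.
- used_cassette: Used test cassette, white with an orange end, 20 x 70 x 5 mm, lying in the reader's cradle at the start. Origin at the centre of its underside, long side along its y, z up.
- fresh_cassette: Fresh test cassette, white with a teal end, 20 x 70 x 5 mm, lying on the foam box's lid at the start. Origin at the centre of its underside, long side along its y, z up.
- foam_box: White foam box with lid, fixed, 86 x 129 x 54 mm. Origin at the centre of its underside, long side along its y. Flat top at 54 mm.
- waste_tray: Yellow open tray, fixed, 95 x 125 mm, 20 mm high, walls and floor 4 to 5 mm thick. Origin at the centre of its underside, long side along its y.
- white_cup: Bystander: sample cup with white lid, 56 mm wide, 58 mm high. Origin at the centre of its underside.
- blue_cup: Bystander: sample cup with blue lid, 52 mm wide, 50 mm high. Origin at the centre of its underside.
- timer: Bystander: white timer, 62 x 62 x 17 mm. Origin at the centre of its underside.
- red_bottle: Bystander: dropper bottle with red cap, 29 mm wide, 78 mm high. Origin at the centre of its underside.
Things that resemble listed ones, but are neither listed nor needed, are in the scene too. Several things have the shape of the fresh_cassette; the one meant has the colours described above.

How it is judged (in metres and radians):
On the way, in this order (a step that is already met when the one before it is completed fails the run):
1. the release button is pressed with the lid still down (value of joint button above 0.0035 m and value of joint lid below 0.3 rad).
2. the lid has sprung fully open, untouched (value of joint lid above 1.85 rad and contact force between each of the fingers, the arm and lid_panel below 0.1 N), for 0.1 s.
3. the used cassette lies released in the waste tray (x of used_cassette in the frame of waste_tray between -0.045 and 0.045 m and y of used_cassette in the frame of waste_tray between -0.06 and 0.06 m and z of used_cassette in the frame of waste_tray below 0.018 m and linear speed of used_cassette below 0.02 m/s and contact force between the fingers and used_cassette below 0.1 N), for 0.2 s.
4. the fresh cassette lies released in the cradle, the lid still open (horizontal distance between fresh_cassette and cradle below 0.012 m and z of fresh_cassette in the frame of cradle between -0.003 and 0.002 m and angle between fresh_cassette's own z axis and vertical below 0.06 rad and angle between the y axis of fresh_cassette and the x axis of reader, either way round below 0.25 rad and contact force between the fingers and fresh_cassette below 0.1 N and value of joint lid above 1 rad), for 0.2 s.
At the end, for the whole second after the job is handed in: The lid is shut and held by the hook (within 0.03 rad), the button is up (within 1 mm), the fresh cassette lies flat and at rest in the cradle (centre within 12 mm, long side along the reader within 0.25 rad), and the used cassette lies at rest inside the waste tray (all of step 3 and value of joint lid below 0.03 rad and value of joint button below 0.001 m and horizontal distance between fresh_cassette and cradle below 0.012 m and z of fresh_cassette in the frame of cradle between -0.003 and 0.002 m and angle between fresh_cassette's own z axis and vertical below 0.06 rad and angle between the y axis of fresh_cassette and the x axis of reader, either way round below 0.25 rad and linear speed of fresh_cassette below 0.02 m/s); the robot touches nothing.
It fails at once if the robot pushes on the lid (over 3 N) while it springs open (value of joint lid between 0.05 and 1.7 rad and velocity of joint lid above 0.3 rad/s and contact force between any of the fingers, the arm and lid_panel above 3 N).
It fails at once if the white-lidded sample cup is shoved more than 3 cm or tipped (distance of white_cup from where it was at the start of the episode above 0.03 m or angle between white_cup's own z axis and vertical above 0.5 rad).
It fails at once if the blue-lidded sample cup is shoved more than 3 cm or tipped (distance of blue_cup from where it was at the start of the episode above 0.03 m or angle between blue_cup's own z axis and vertical above 0.5 rad).
It fails at once if the white timer is shoved more than 3 cm or tipped (distance of timer from where it was at the start of the episode above 0.03 m or angle between timer's own z axis and vertical above 0.5 rad).
It fails at once if the red-capped dropper bottle is shoved more than 3 cm or tipped (distance of red_bottle from where it was at the start of the episode above 0.03 m or angle between red_bottle's own z axis and vertical above 0.5 rad).
It also fails if it takes over 72 s, if anything falls off the work surface, if the arm or the gripper's body presses on something with over 40 N, if the wrist force passes 120 N, or if a joint passes its speed limit or range.

## Working session

There is one attempt and no reset: what is moved stays moved. The work goes in short steps, Python scripts to look and compute and a tool call to move; the robot and the scene stay as the last step left them, time stands still between calls to the robot, and variables do not carry over. Pictures are saved under pics/ and viewed, and the job is handed in when it is done.

Besides the shell and the picture viewer there is one more tool, called after ">>>" by a JSON object that holds its "name" and its "arguments". apply_moves: Moves the arm, as the interface text tells. Its arguments: {"type":"object","properties":{"series":{"type":"array","items":{"type":"object","properties":{"x":{"type":"number"},"y":{"type":"number"},"z":{"type":"number"},"roll":{"type":"number"}}}},"hand":{"type":"number"}},"required":["series"]}

```bash
ls; mkdir -p pics
python3 - <<'E'
from rig import bot
import cv2
print(bot.state())
for n in("side","top"):
    c=bot.read_camera(n); cv2.imwrite(f"pics/{n}0.png",c["pixels"][:,:,::-1]); print(n,{k:v for k,v in c.items() if k!="pixels"})
E
```

```text
pics
{'time_s': 0.0, 'qpos': array([-8.31974075e+01,  1.40845119e+01,  8.93210708e+01,  1.23801333e-04,
        7.67012538e+01, -9.97588407e+00]), 'qvel': array([-0.02793373,  0.08173268,  0.0425233 ,  0.02238717,  0.01095114,
       -0.04305215]), 'joint_efforts': array([-2.49651319e-03, -4.15846395e+01, -3.14595437e+01,  6.83488883e-02,
        3.33056005e-02, -1.45015683e-04]), 'position': array([ 0.18761038, -0.62212027,  0.40357666]), 'eef_rot': array([-1.79981374e+02,  1.05200325e-01, -7.32215349e+01]), 'ft_force': array([-0.41564282,  0.02719311, -0.49413857]), 'wrist_torque': array([-0.02736168,  0.04410842, -0.00244377]), 'finger_gap': 0.09380063630450418}
side {'intrinsics': array([[405.82394271,   0.        , 313.91590287],
       [  0.        , 405.82394271, 197.87008194],
       [  0.        ,   0.        ,   1.        ]]), 'k1': 0.003047134120401627, 'rvec': array([ 0.29633116, -2.59814647,  1.50376671]), 'tvec': array([0.5513515 , 0.11646682, 1.46486067])}
top {'intrinsics': array([[513.31913825,   0.        , 324.36441097],
       [  0.        , 513.31913825, 205.98479108],
       [  0.        ,   0.        ,   1.        ]]), 'k1': -0.09120458698066555, 'rvec': array([ 2.1194727 , -2.10633693,  0.18658114]), 'tvec': array([-0.00868627,  0.59301087,  1.45269689])}
```

View pics/side0.png

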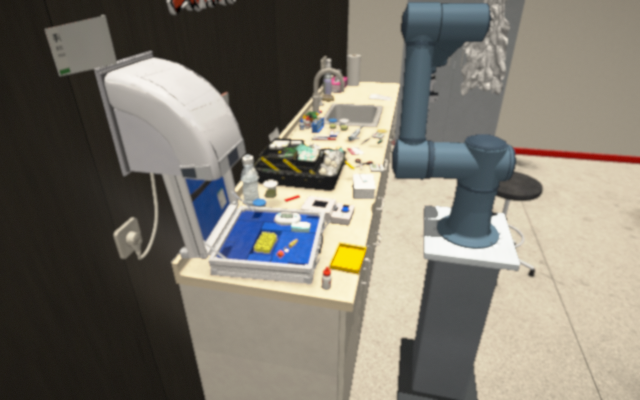

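View pics/top0.png

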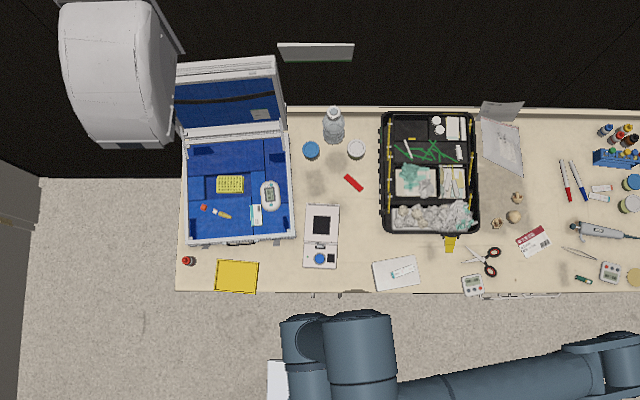

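```bash
cat > h.py <<'E'
import numpy as np, cv2
def cam(n,bot):
    c=bot.read_camera(n); return c
def ray(c,u,v):
    K=c["intrinsics"]; d=np.array([c["k1"],0,0,0.])
    p=cv2.undistortPoints(np.array([[[u,v]]],float),K,d)[0,0]
    R=cv2.Rodrigues(c["rvec"])[0]
    return -R.T@c["tvec"], R.T@np.array([p[0],p[1],1.])
def onz(c,u,v,z):
    o,d=ray(c,u,v); return o+d*(z-o[2])/d[2]
def proj(c,P):
    return cv2.projectPoints(np.array(P,float).reshape(-1,1,3),c["rvec"],c["tvec"],c["intrinsics"],np.array([c["k1"],0,0,0.]))[0][:,0]
def tri(c1,p1,c2,p2):
    o1,d1=ray(c1,*p1);o2,d2=ray(c2,*p2)
    d1/=np.linalg.norm(d1);d2/=np.linalg.norm(d2)
    A=np.stack([d1,-d2],1);s=np.linalg.lstsq(A,o2-o1,rcond=None)[0]
    a=o1+s[0]*d1;b=o2+s[1]*d2
    return (a+b)/2,np.linalg.norm(a-b)
def crop(img,x0,y0,x1,y1,k,fn):
    im=cv2.resize(img[y0:y1,x0:x1,::-1],None,fx=k,fy=k,interpolation=cv2.INTER_CUBIC)
    cv2.imwrite(fn,im)
E
python3 - <<'E'
from h import *
from rig import bot
c=bot.read_camera("top");crop(c["pixels"],170,195,330,305,5,"pics/t1.png");crop(c["pixels"],295,195,425,305,5,"pics/t2.png")
for p in [(320,260),(396,273),(0,0)]: print(onz(c,*p,0.03))
c=bot.read_camera("side");crop(c["pixels"],260,150,390,300,4,"pics/s1.png")
E
```

```text
[0.4365845  0.00704532 0.03      ]
[ 0.39967809 -0.21558077  0.03      ]
[1.32906427 1.13891896 0.03      ]
```

View pics/t2.png

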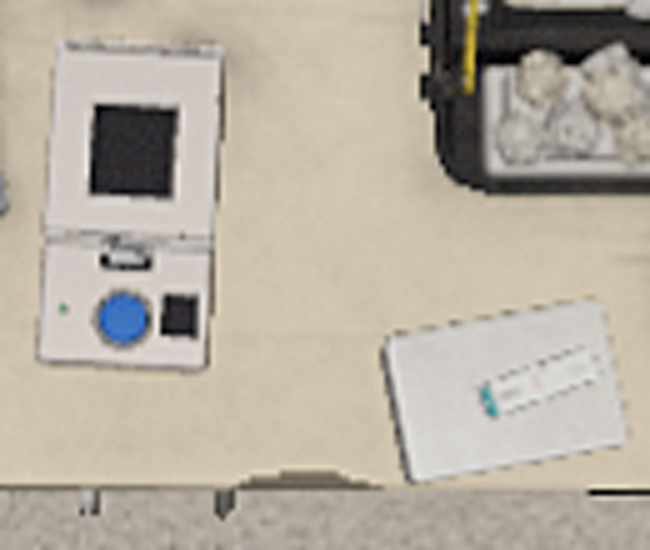

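View pics/t1.png

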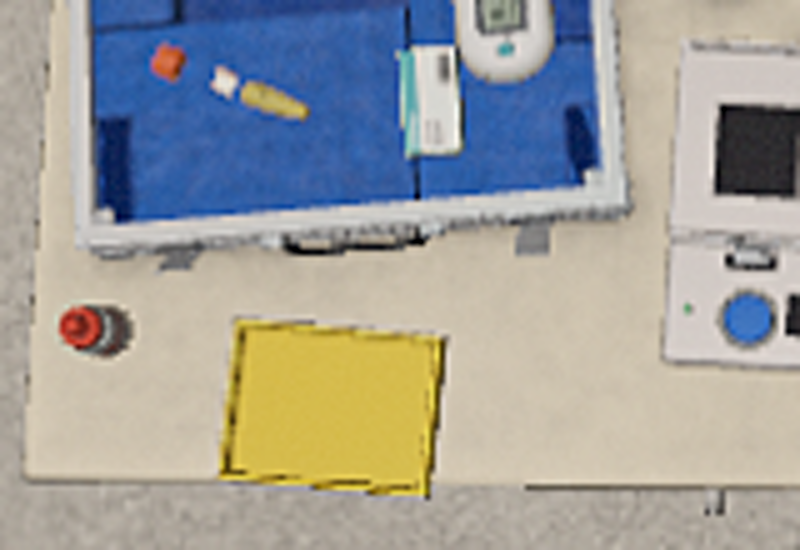

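View pics/s1.png

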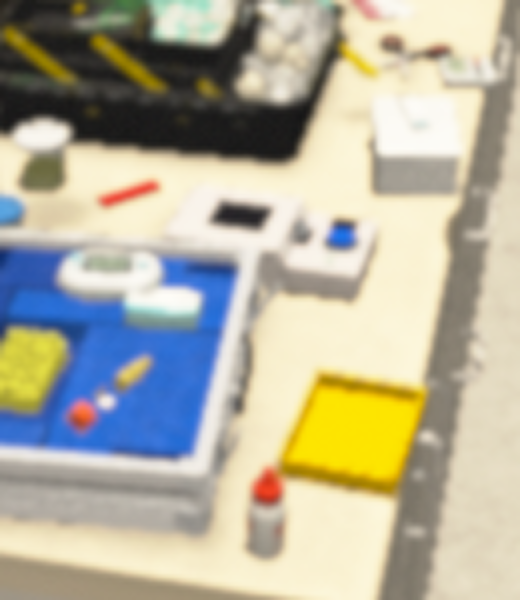

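```bash
cat > m1.py <<'E'
from h import *
from rig import bot
c=bot.read_camera("top"); s=bot.read_camera("side")
im=c["pixels"].astype(int); R,G,B=im[...,0],im[...,1],im[...,2]
print("camc",ray(c,0,0)[0],ray(s,0,0)[0])
def blob(m,x0,y0,x1,y1):
    k=np.zeros(m.shape,bool);k[y0:y1,x0:x1]=m[y0:y1,x0:x1]
    n,l,st,ce=cv2.connectedComponentsWithStats(k.astype(np.uint8)); i=1+np.argmax(st[1:,4]); return ce[i],st[i],l==i
ce,st,m=blob((B-R>60),305,245,335,270); b=onz(c,*ce,0.043);print("button",ce,st,b)
g=lambda x,y,ox=295,oy=195:((x+.5)/5-.5+ox,(y+.5)/5-.5+oy)
for n,p,z in [("FL",(38,362),.034),("FR",(207,370),.034),("lidFL",(46,231),.0485),("lidFR",(212,239),.0485),("lidBL",(58,42),.045),("lidBR",(222,46),.045)]:
    print(n,onz(c,*g(*p),z))
ce,st,m=blob((R<60)&(G<60)&(B<60),305,208,335,240); print("window",ce,onz(c,*ce,.0485),cv2.minAreaRect(np.argwhere(m)[:,::-1].astype(np.float32)))
for n,p,z in [("fBL",(385,340),.054),("fBR",(600,298),.054),("fFR",(625,442),.054),("fFL",(412,482),.054),("cass",(541,380),.059),("cassteal",(489,399),.059),("cassend",(597,360),.059)]: print(n,onz(c,*g(*p),z))
ce,st,m=blob((R-B>100)&(G-B>80),205,250,270,300); r=cv2.minAreaRect(np.argwhere(m)[:,::-1].astype(np.float32));print("tray",ce,r,[onz(c,*q,.02) for q in cv2.boxPoints(r)],onz(c,*r[0],.02))
for n,p in [("white",(356,149)),("blue",(311,150)),("bot",(186,260)),("timer",(473,285))]: print(n,onz(c,*p,.05))
sm=s["pixels"].astype(int); R,G,B=sm[...,0],sm[...,1],sm[...,2]
ce2,_,_=blob((B-R>60)&(B>120),335,200,355,215);print("side btn",ce2,tri(c,blob((im[...,2]-im[...,0]>60),305,245,335,270)[0],s,ce2))
E
python3 m1.py
```

```text
camc [ 0.30426671 -0.03057911  1.53901017] [0.24855324 1.30571108 0.83469134]
button [319.1971831  258.32394366] [315 254   9  10  71] [0.44031632 0.00910694 0.043     ]
FL [0.41538556 0.05885428 0.034     ]
FR [ 0.41139113 -0.04003338  0.034     ]
lidFL [0.49076962 0.05447747 0.0485    ]
lidFR [ 0.48663831 -0.04257098  0.0485    ]
lidBL [0.60421475 0.0492554  0.045     ]
lidBR [ 0.6022387  -0.04816659  0.045     ]
window [320.91449814 224.76208178] [0.53848876 0.00485442 0.0485    ] ((320.9206848144531, 224.9517364501953), (15.446460723876953, 17.35650634765625), 4.763641834259033)
fBL [ 0.42779809 -0.1426137   0.054     ]
fBR [ 0.45258511 -0.26750179  0.054     ]
fFR [ 0.36973668 -0.28007853  0.054     ]
fFL [ 0.34660603 -0.15745311  0.054     ]
cass [ 0.40477468 -0.23168569  0.059     ]
cassteal [ 0.39380824 -0.20162929  0.059     ]
cassend [ 0.41633833 -0.26417     0.059     ]
tray [235.81909938 276.05046584] ((235.57379150390625, 276.18853759765625), (41.736976623535156, 31.959115982055664), 5.19442892074585) [array([0.34552364, 0.32136744, 0.02      ]), array([0.43965197, 0.31678436, 0.02      ]), array([0.42962182, 0.19177306, 0.02      ]), array([0.33606934, 0.19757559, 0.02      ])] [0.38752042 0.25666739 0.02      ]
white [ 0.77038726 -0.0991515   0.05      ]
blue [0.76679659 0.0368897  0.05      ]
bot [0.43126783 0.39947371 0.05      ]
timer [ 0.36424356 -0.43548071  0.05      ]
side btn [344.78571429 208.75      ] (array([0.4426428 , 0.00942362, 0.03769246]), np.float64(0.003688421008385935))
```

```bash
cat >> h.py <<'E'
def d(bot,x,y,tip,yaw=None):
    """shift in tool axes to bring the fingertips to x,y,tip (z) and roll to yaw"""
    from scipy.spatial.transform import Rotation as Ro
    s=bot.state(); p=s["position"]; R=Ro.from_euler("xyz",s["eef_rot"],degrees=True).as_matrix()
    t=np.array([x,y,tip+.199])
    v=R.T@(t-p); cy=s["eef_rot"][2]; r=0 if yaw is None else -((yaw-cy+180)%360-180)
    print("t",round(s["time_s"],2),"pos",p.round(4),"rot",s["eef_rot"].round(2),"F",s["ft_force"].round(2),"gap",round(s["finger_gap"],4)," -> shift",v.round(4),"roll",round(r,2), "q6",s["qpos"][5].round(1))
O=np.array([.539,.0043]); YAW=-2.4
def rd(x,y):
    a=np.radians(YAW); return O+np.array([np.cos(a)*x-np.sin(a)*y,np.sin(a)*x+np.cos(a)*y])
E
python3 -c "
from h import *
from rig import bot
print(rd(-97,0) if 0 else rd(-.097,0)); d(bot,.442,.0085,.065,-92.4)"
```

```text
[0.44208509 0.00836194]
t 0.3 pos [ 0.1876 -0.6223  0.4043] rot [-1.7999e+02  4.0000e-02 -7.3230e+01] F [ 0.07  0.45 -0.45] gap 0.0941  -> shift [-0.5304 -0.4256  0.1407] roll 19.17 q6 -10.0
```

>>> {"name": "apply_moves", "arguments": {"series": [{"x": -0.53,"y": -0.425,"z": 0.13,"roll": 19.2},{"x": -0.53,"y": -0.425,"z": 0.13,"roll": 19.2},{"x": -0.53,"y": -0.425,"z": 0.13,"roll": 19.2},{"x": -0.53,"y": -0.425,"z": 0.13,"roll": 19.2},{"x": -0.53,"y": -0.425,"z": 0.13,"roll": 19.2},{"x": -0.53,"y": -0.425,"z": 0.13,"roll": 19.2},{"x": -0.53,"y": -0.425,"z": 0.13,"roll": 19.2},{"x": -0.53,"y": -0.425,"z": 0.13,"roll": 19.2},{"x": -0.53,"y": -0.425,"z": 0.13,"roll": 19.2},{"x": -0.53,"y": -0.425,"z": 0.13,"roll": 19.2},{"x": -0.53,"y": -0.425,"z": 0.13,"roll": 19.2},{"x": -0.53,"y": -0.425,"z": 0.13,"roll": 19.2},{"x": -0.53,"y": -0.425,"z": 0.13,"roll": 19.2},{"x": -0.53,"y": -0.425,"z": 0.13,"roll": 19.2},{"x": -0.53,"y": -0.425,"z": 0.13,"roll": 19.2},{"x": -0.53,"y": -0.425,"z": 0.13,"roll": 19.2},{"x": -0.53,"y": -0.425,"z": 0.13,"roll": 19.2},{"x": -0.53,"y": -0.425,"z": 0.13,"roll": 19.2}], "hand": 0}}

```text
time_s: 2.1
position: [0.4415, 0.0067, 0.275]
eef_rot: [-180.0, 0.0, -92.6]
ft_force: [-0.6, 0.1, 0.7]
finger_gap: 0.0004
```

Run:
```python
from h import *
from rig import bot
d(bot,*rd(-.097,0),.043,-92.4)
c=bot.read_camera("side");crop(c["pixels"],300,150,400,250,6,"pics/s2.png")
c=bot.read_camera("top");crop(c["pixels"],250,160,410,290,5,"pics/t3.png")
```

```text
t 2.1 pos [0.4415 0.0067 0.275 ] rot [-1.7996e+02  2.0000e-02 -9.2560e+01] F [-0.65  0.1   0.7 ] gap 0.0004  -> shift [-0.0017 -0.0005  0.033 ] roll -0.16 q6 78.6
```

View pics/s2.png

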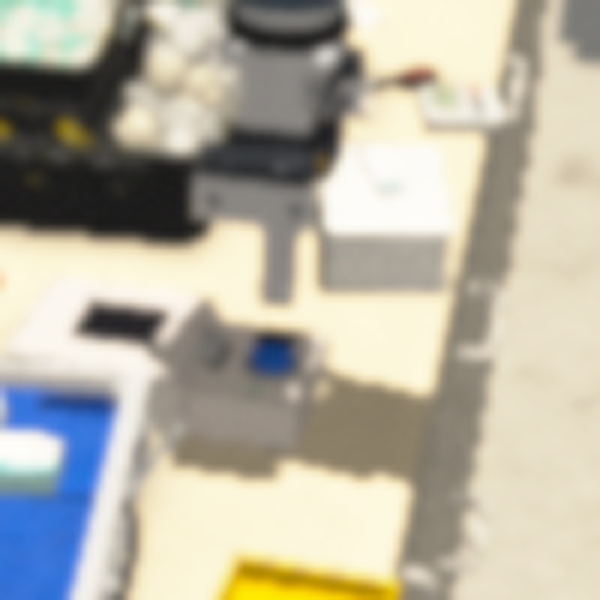

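View pics/t3.png

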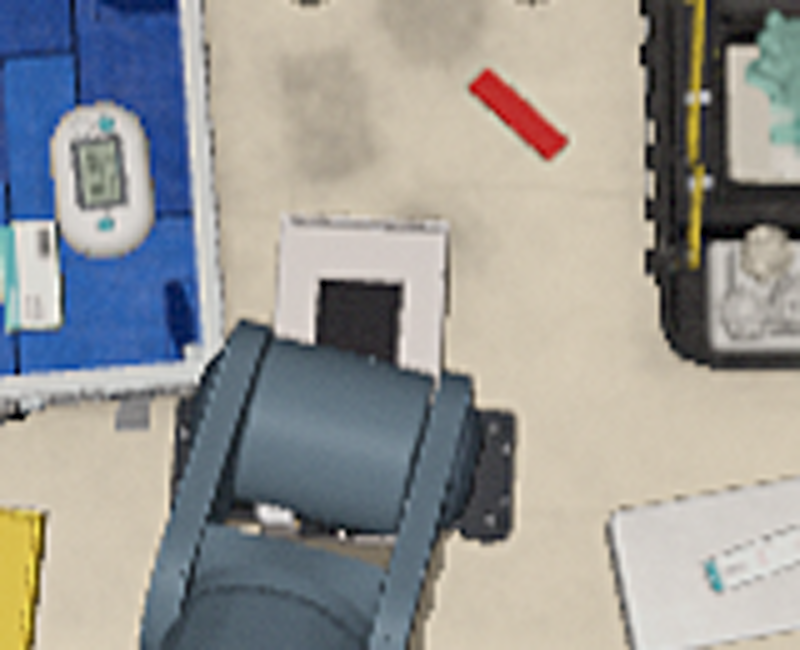

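>>> {"name": "apply_moves", "arguments": {"series": [{"x": -0.0015,"y": -0.0005,"z": 0.022},{"x": -0.0015,"y": -0.0005,"z": 0.03},{"x": -0.0015,"y": -0.0005,"z": 0.034},{"x": -0.0015,"y": -0.0005,"z": 0.037},{"x": -0.0015,"y": -0.0005,"z": 0.039},{"x": -0.0015,"y": -0.0005,"z": 0.039},{"x": -0.0015,"y": -0.0005,"z": 0.039}]}}

```text
invalid input at $.series[0]: expected keys x, y, z, roll
```

Run:
```python
from h import *
from rig import bot
d(bot,*rd(-.097,0),.043,-92.4)
c=bot.read_camera("side");crop(c["pixels"],300,150,400,250,6,"pics/s3.png")
```

```text
t 2.2 pos [0.4415 0.0068 0.275 ] rot [-1.7997e+02  2.0000e-02 -9.2550e+01] F [ 0.11 -0.05 -0.18] gap 0.0004  -> shift [-0.0015 -0.0005  0.033 ] roll -0.15 q6 78.6
```

View pics/s3.png

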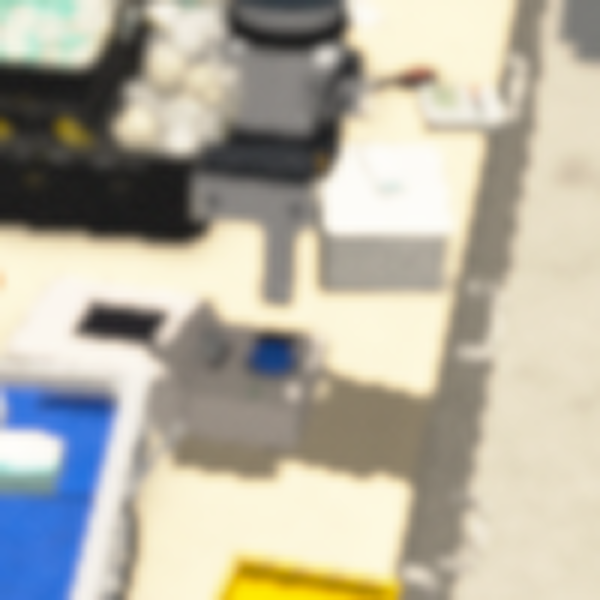

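Same view as before: the move was refused because every row needs all four keys. Repeating it with roll.

>>> {"name": "apply_moves", "arguments": {"series": [{"x": -0.0015,"y": -0.0005,"z": 0.022,"roll": 0},{"x": -0.0015,"y": -0.0005,"z": 0.03,"roll": 0},{"x": -0.0015,"y": -0.0005,"z": 0.034,"roll": 0},{"x": -0.0015,"y": -0.0005,"z": 0.037,"roll": 0},{"x": -0.0015,"y": -0.0005,"z": 0.039,"roll": 0},{"x": -0.0015,"y": -0.0005,"z": 0.039,"roll": 0},{"x": -0.0015,"y": -0.0005,"z": 0.039,"roll": 0}]}}

```text
time_s: 2.95
position: [0.4422, 0.0084, 0.2363]
eef_rot: [-179.9, 0.0, -92.5]
ft_force: [-0.7, -0.7, 2.3]
finger_gap: 0.0005
```

Run:
```python
from h import *
from rig import bot
d(bot,*rd(-.097,0),.043,-92.4)
c=bot.read_camera("side");crop(c["pixels"],300,150,400,250,6,"pics/s4.png")
```

```text
t 2.95 pos [0.4422 0.0084 0.2363] rot [-1.7995e+02  1.0000e-02 -9.2530e+01] F [-0.66 -0.71  2.28] gap 0.0005  -> shift [ 0.0001  0.0001 -0.0057] roll -0.13 q6 78.9
```

View pics/s4.png

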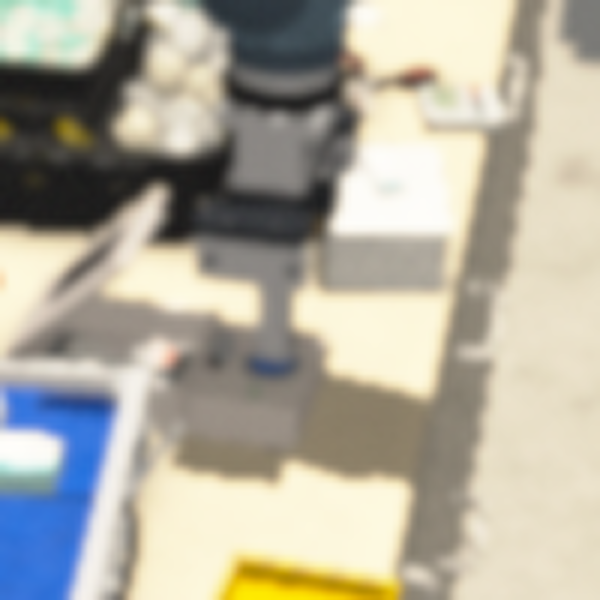

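The picture shows the button held down and the lid swinging up (its edge at about (160,190) in the crop), clear of the gripper. Next I lift straight up and wait.

>>> {"name": "apply_moves", "arguments": {"series": [{"x": 0,"y": 0,"z": -0.01,"roll": 0},{"x": 0,"y": 0,"z": -0.03,"roll": 0},{"x": 0,"y": 0,"z": -0.06,"roll": 0},{"x": 0,"y": 0.02,"z": -0.09,"roll": 0},{"x": 0,"y": 0.04,"z": -0.1,"roll": 0},{"x": 0,"y": 0.04,"z": -0.1,"roll": 0},{"x": 0,"y": 0.04,"z": -0.1,"roll": 0},{"x": 0,"y": 0.04,"z": -0.1,"roll": 0},{"x": 0,"y": 0.04,"z": -0.1,"roll": 0},{"x": 0,"y": 0.04,"z": -0.1,"roll": 0},{"x": 0,"y": 0.04,"z": -0.1,"roll": 0},{"x": 0,"y": 0.04,"z": -0.1,"roll": 0}], "hand": 0.04}}

```text
time_s: 4.2
position: [0.4023, 0.0102, 0.336]
eef_rot: [-180.0, 0.0, -92.5]
ft_force: [-0.0, 1.0, 0.0]
finger_gap: 0.04
```

Run:
```python
from h import *
from rig import bot
c=bot.read_camera("side");crop(c["pixels"],290,140,390,240,6,"pics/s5.png")
c=bot.read_camera("top");crop(c["pixels"],280,180,380,280,6,"pics/t5.png")
d(bot,*rd(0,0),.08,-92.4)
```

```text
t 4.3 pos [0.4022 0.0102 0.3362] rot [-1.7996e+02  2.0000e-02 -9.2530e+01] F [-0.16 -0.39  0.46] gap 0.0401  -> shift [-1.000e-04 -1.369e-01  5.730e-02] roll -0.13 q6 77.7
```

View pics/s5.png

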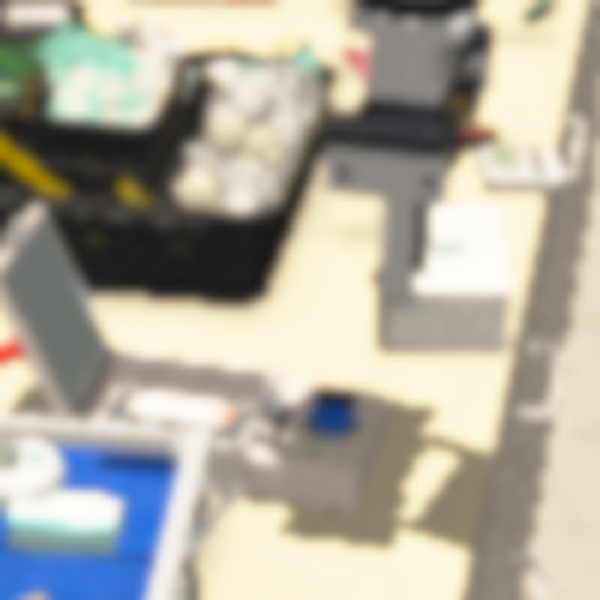

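View pics/t5.png

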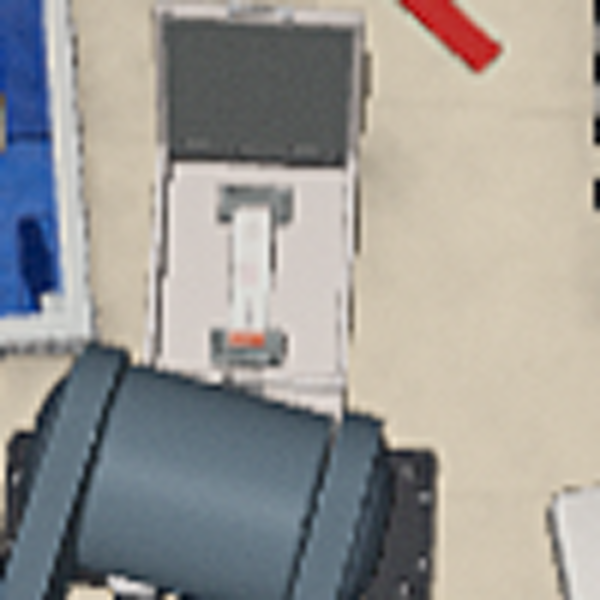

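The lid stands fully open and clear. In the top crop the used cassette lies in the cradle with its orange end at (247,340) and its far end at (252,208).

Run:
```python
from h import *
from rig import bot
c=bot.read_camera("top")
g=lambda x,y:((x+.5)/6-.5+280,(y+.5)/6-.5+180)
for n,p,z in [("cupB",(256.5,204),.027),("cupF",(249.5,347),.027),("cas far",(252,207),.029),("cas near",(247,347),.029),("casL",(233,275),.029),("casR",(269,277),.029)]: print(n,onz(c,*g(*p),z))
im=c["pixels"].astype(int);k=im[204:246,308:340]
print(rd(0,0),rd(-.036,0),rd(.036,0))
```

```text
cupB [0.57574126 0.00142244 0.027     ]
cupF [0.50387413 0.00427642 0.027     ]
cas far [0.57385308 0.00360907 0.029     ]
cas near [0.50360302 0.00546533 0.029     ]
casL [0.53954206 0.01273665 0.029     ]
casR [ 0.53863377 -0.00513173  0.029     ]
[0.539  0.0043] [0.50303158 0.00580752] [0.57496842 0.00279248]
```

>>> {"name": "apply_moves", "arguments": {"series": [{"x": 0,"y": -0.05,"z": 0.02,"roll": 0},{"x": 0,"y": -0.1,"z": 0.04,"roll": 0},{"x": 0,"y": -0.137,"z": 0.06,"roll": 0},{"x": 0,"y": -0.137,"z": 0.075,"roll": 0},{"x": 0,"y": -0.137,"z": 0.09,"roll": 0},{"x": 0,"y": -0.137,"z": 0.105,"roll": 0},{"x": 0,"y": -0.137,"z": 0.115,"roll": 0},{"x": 0,"y": -0.137,"z": 0.119,"roll": 0},{"x": 0,"y": -0.137,"z": 0.119,"roll": 0},{"x": 0,"y": -0.137,"z": 0.119,"roll": 0}]}}

```text
time_s: 5.35
position: [0.5393, 0.0041, 0.2183]
eef_rot: [-179.9, -0.0, -92.5]
ft_force: [-0.1, -0.5, 0.6]
finger_gap: 0.0403
```

```bash
sed -i 's/O=np.array(.*\]); Y/O=np.array([.539,.0040]); Y/' h.py
python3 - <<'E'
from h import *
from rig import bot
d(bot,*rd(0,0),.018,-92.4)
c=bot.read_camera("side");crop(c["pixels"],300,150,400,250,6,"pics/s6.png")
E
```

```text
t 5.35 pos [0.5393 0.0041 0.2183] rot [-179.85   -0.    -92.53] F [-0.15 -0.52  0.61] gap 0.0403  -> shift [0.0001 0.0003 0.0013] roll -0.13 q6 80.9
```

View pics/s6.png

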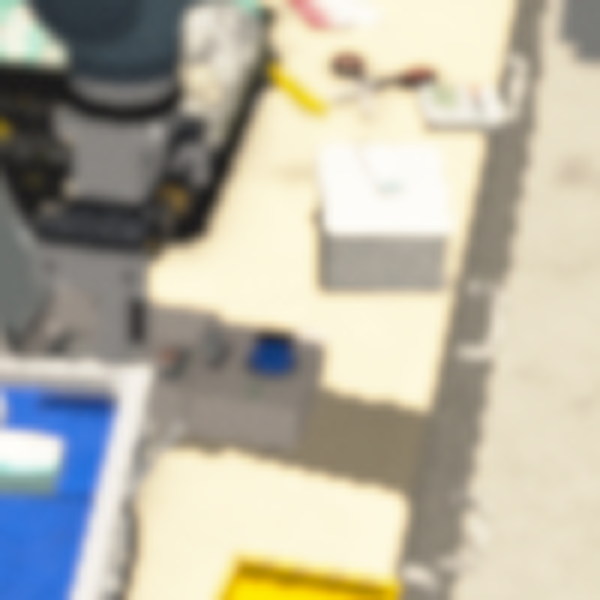

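The fingers straddle the cassette with no contact force. I close on it and lift.

>>> {"name": "apply_moves", "arguments": {"series": [{"x": 0,"y": 0,"z": 0,"roll": 0},{"x": 0,"y": 0,"z": 0,"roll": 0},{"x": 0,"y": 0,"z": 0,"roll": 0},{"x": 0,"y": 0,"z": 0,"roll": 0},{"x": 0,"y": 0,"z": 0,"roll": 0},{"x": 0,"y": 0,"z": -0.005,"roll": 0},{"x": 0,"y": 0,"z": -0.015,"roll": 0},{"x": 0,"y": 0,"z": -0.04,"roll": 0},{"x": 0,"y": 0,"z": -0.07,"roll": 0},{"x": 0,"y": 0,"z": -0.1,"roll": 0},{"x": 0,"y": 0,"z": -0.1,"roll": 0},{"x": 0,"y": 0,"z": -0.1,"roll": 0}], "hand": 0}}

```text
time_s: 6.6
position: [0.5391, 0.0041, 0.3192]
eef_rot: [-179.7, -0.0, -92.5]
ft_force: [0.5, -0.3, 0.5]
finger_gap: 0.0181
```

Run:
```python
from h import *
from rig import bot
d(bot,.3875,.2567,.10,-4.4)
```

```text
t 6.6 pos [0.5391 0.0041 0.3192] rot [-1.7975e+02 -1.0000e-02 -9.2530e+01] F [ 0.52 -0.34  0.46] gap 0.0181  -> shift [-0.2456  0.1627  0.0194] roll -88.13 q6 80.9
```

>>> {"name": "apply_moves", "arguments": {"series": [{"x": -0.01,"y": 0.05,"z": -0.01,"roll": -8.5},{"x": -0.02,"y": 0.1,"z": -0.01,"roll": -17},{"x": -0.04,"y": 0.14,"z": -0.01,"roll": -25.5},{"x": -0.08,"y": 0.163,"z": -0.01,"roll": -34},{"x": -0.12,"y": 0.163,"z": -0.01,"roll": -42.5},{"x": -0.16,"y": 0.163,"z": -0.01,"roll": -51},{"x": -0.2,"y": 0.163,"z": -0.01,"roll": -59.5},{"x": -0.23,"y": 0.163,"z": 0,"roll": -68},{"x": -0.2455,"y": 0.163,"z": 0.02,"roll": -76.5},{"x": -0.2455,"y": 0.163,"z": 0.03,"roll": -85},{"x": -0.2455,"y": 0.163,"z": 0.04,"roll": -88},{"x": -0.2455,"y": 0.163,"z": 0.05,"roll": -88},{"x": -0.2455,"y": 0.163,"z": 0.05,"roll": -88},{"x": -0.2455,"y": 0.163,"z": 0.05,"roll": -88}]}}

```text
time_s: 8.0
position: [0.3872, 0.2564, 0.2678]
eef_rot: [180.0, -0.2, -4.6]
ft_force: [1.4, -0.0, 0.4]
finger_gap: 0.0189
```

Run:
```python
from h import *
from rig import bot
c=bot.read_camera("side");crop(c["pixels"],280,180,400,300,5,"pics/s7.png")
d(bot,.3875,.2567,.003,-4.4)
```

```text
t 8.05 pos [0.3874 0.2565 0.2684] rot [179.99  -0.25  -4.58] F [0.31 0.5  0.08] gap 0.0185  -> shift [-0.0002 -0.0003  0.0664] roll -0.18 q6 24.1
```

View pics/s7.png

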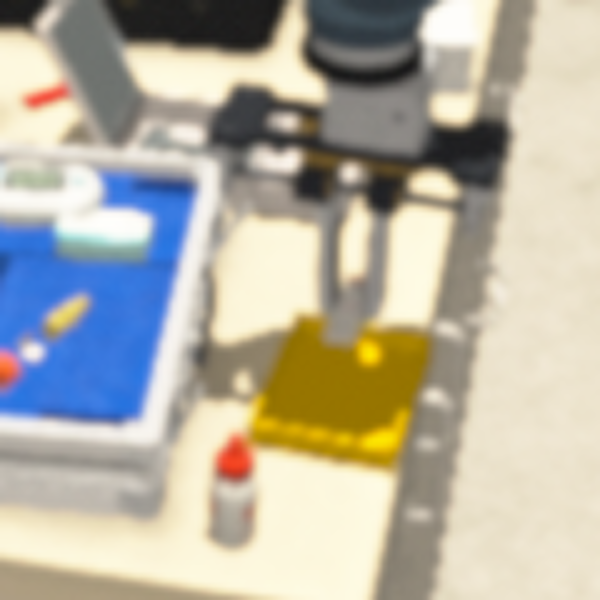

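>>> {"name": "apply_moves", "arguments": {"series": [{"x": 0,"y": 0,"z": 0.02,"roll": 0},{"x": 0,"y": 0,"z": 0.035,"roll": 0},{"x": 0,"y": 0,"z": 0.048,"roll": 0},{"x": 0,"y": 0,"z": 0.057,"roll": 0},{"x": 0,"y": 0,"z": 0.061,"roll": 0},{"x": 0,"y": 0,"z": 0.061,"roll": 0},{"x": 0,"y": 0,"z": 0.061,"roll": 0}]}}

```text
time_s: 8.75
position: [0.388, 0.2565, 0.2079]
eef_rot: [-180.0, -0.3, -4.6]
ft_force: [-1.1, -0.3, 0.0]
finger_gap: 0.0184
```

>>> {"name": "apply_moves", "arguments": {"series": [{"x": 0,"y": 0,"z": 0,"roll": 0},{"x": 0,"y": 0,"z": 0,"roll": 0},{"x": 0,"y": 0,"z": 0,"roll": 0},{"x": 0,"y": 0,"z": 0,"roll": 0},{"x": 0,"y": 0,"z": -0.01,"roll": 0},{"x": 0,"y": 0,"z": -0.03,"roll": 0},{"x": 0,"y": 0,"z": -0.07,"roll": 0},{"x": 0,"y": 0,"z": -0.1,"roll": 0},{"x": 0,"y": -0.02,"z": -0.1,"roll": 0},{"x": 0,"y": -0.02,"z": -0.1,"roll": 0}], "hand": 0.036}}

```text
time_s: 9.75
position: [0.3895, 0.2775, 0.31]
eef_rot: [-179.9, -0.5, -4.5]
ft_force: [0.3, 0.0, 0.3]
finger_gap: 0.0358
```

Run:
```python
from h import *
from rig import bot
c=bot.read_camera("side");crop(c["pixels"],280,180,400,300,5,"pics/s8.png")
c=bot.read_camera("top");crop(c["pixels"],190,220,290,320,5,"pics/t8.png")
d(bot,.4048,-.2317,.15,-160.2)
```

```text
t 9.85 pos [0.3887 0.2764 0.3078] rot [179.98  -0.27  -4.54] F [-0.41 -0.39  0.67] gap 0.0359  -> shift [ 0.0564  0.5052 -0.0408] roll 155.66 q6 26.4
```

View pics/s8.png

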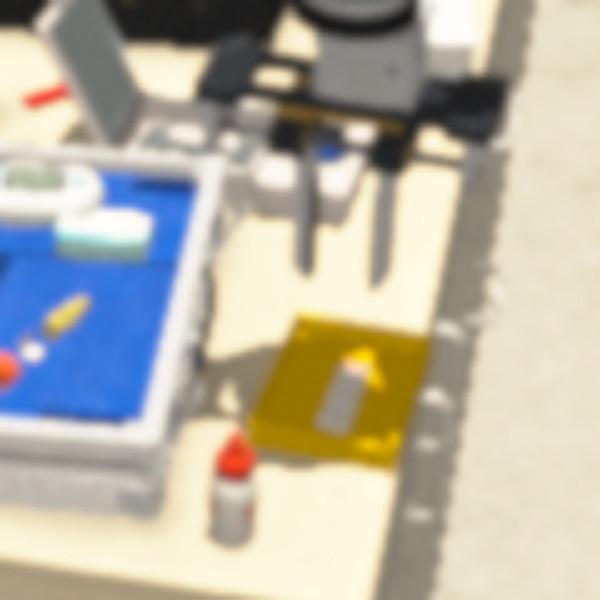

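View pics/t8.png

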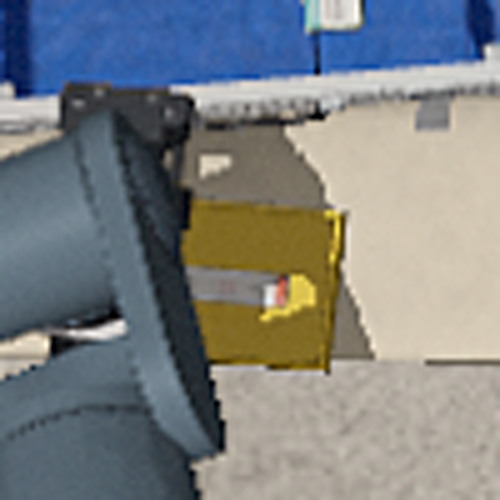

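The used cassette lies flat on the tray floor: orange end at about (277,292) in the top crop, between the walls. Now an enlarged crop of the candidates for the fresh cassette.

Run:
```python
from h import *
from rig import bot
c=bot.read_camera("top");crop(c["pixels"],370,250,425,295,12,"pics/t9.png")
crop(c["pixels"],540,150,640,300,4,"pics/t10.png")
```

```text
(no output)
```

View pics/t9.png

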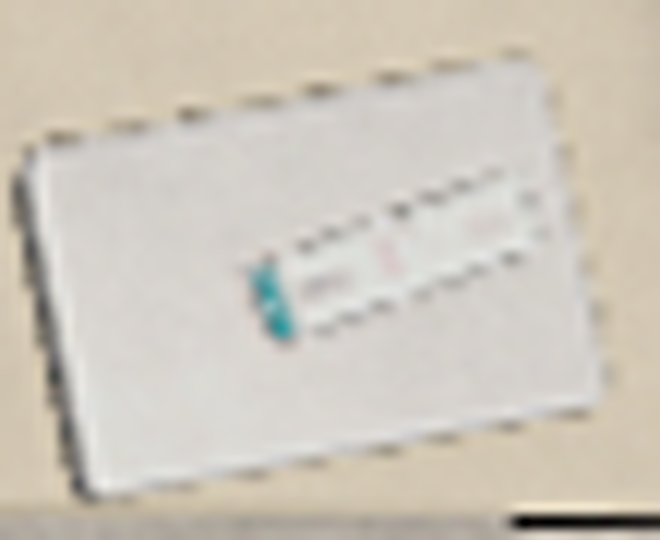

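View pics/t10.png

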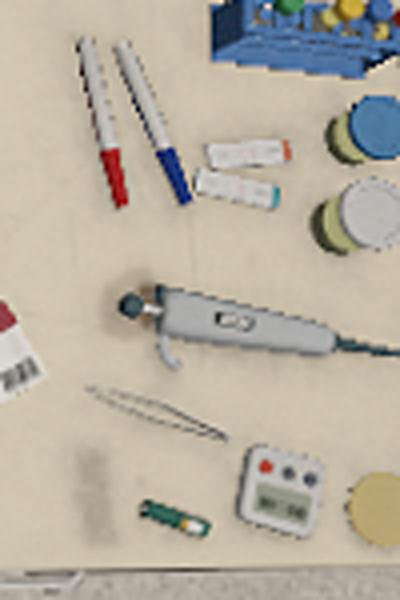

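Candidates in the top view: the teal-ended cassette on the foam box at (403,271), a teal-ended one on the bench at (600,197), and an orange-ended one at (603,188). The one on the foam box's lid is meant, since the task says so, and the crop shows its teal end at (270,305).

Run:
```python
from h import *
from rig import bot
c=bot.read_camera("top")
g=lambda x,y:((x+.5)/12-.5+370,(y+.5)/12-.5+250)
P=lambda x,y,z=.059:onz(c,*g(x,y),z)
a,b=P(267,307),P(538,210);print(a,b,(a+b)/2,np.linalg.norm(a-b),np.degrees(np.arctan2(*(b-a)[1::-1])))
for q in [((262,262),(505,173)),((290,342),(530,258))]:
    a,b=P(*q[0]),P(*q[1]);print(np.degrees(np.arctan2(*(b-a)[1::-1])),(a+b)/2)
d(bot,.4055,-.2325,.09,19.8)
```

```text
[ 0.39173184 -0.19985405  0.059     ] [ 0.41507333 -0.26522355  0.059     ] [ 0.40340258 -0.2325388   0.059     ] 0.0694117911422821 -70.34987093812838
-69.90587005553634 [ 0.41317734 -0.22814627  0.059     ]
-70.7705888822629 [ 0.39351605 -0.23414239  0.059     ]
t 9.95 pos [0.3887 0.276  0.3071] rot [179.95  -0.2   -4.59] F [-0.48  0.03 -0.2 ] gap 0.0359  -> shift [0.0574 0.5055 0.0187] roll -24.39 q6 26.4
```

Run:
```python
from h import *
from rig import bot
d(bot,.4035,-.232,.085,19.7)
```

```text
t 9.95 pos [0.3887 0.276  0.3071] rot [179.95  -0.2   -4.59] F [-0.48  0.03 -0.2 ] gap 0.0359  -> shift [0.0554 0.5052 0.0237] roll -24.29 q6 26.4
```

>>> {"name": "apply_moves", "arguments": {"series": [{"x": 0.03,"y": 0.05,"z": 0,"roll": -8},{"x": 0.055,"y": 0.1,"z": 0,"roll": -16},{"x": 0.055,"y": 0.505,"z": 0,"roll": -24.3},{"x": 0.055,"y": 0.505,"z": 0,"roll": -24.3},{"x": 0.055,"y": 0.505,"z": 0,"roll": -24.3},{"x": 0.055,"y": 0.505,"z": 0,"roll": -24.3},{"x": 0.055,"y": 0.505,"z": 0,"roll": -24.3},{"x": 0.055,"y": 0.505,"z": 0,"roll": -24.3},{"x": 0.055,"y": 0.505,"z": 0,"roll": -24.3},{"x": 0.055,"y": 0.505,"z": 0,"roll": -24.3},{"x": 0.055,"y": 0.505,"z": 0,"roll": -24.3},{"x": 0.055,"y": 0.505,"z": 0.02,"roll": -24.3},{"x": 0.055,"y": 0.505,"z": 0.023,"roll": -24.3},{"x": 0.055,"y": 0.505,"z": 0.023,"roll": -24.3},{"x": 0.055,"y": 0.505,"z": 0.023,"roll": -24.3}]}}

```text
time_s: 11.45
position: [0.4032, -0.2312, 0.2848]
eef_rot: [179.9, -0.2, 19.8]
ft_force: [0.4, -0.2, 0.3]
finger_gap: 0.0363
```

Run:
```python
from h import *
from rig import bot
d(bot,.4035,-.232,.0555,19.7)
c=bot.read_camera("side");crop(c["pixels"],320,130,420,230,6,"pics/s11.png")
```

```text
t 11.45 pos [ 0.4032 -0.2312  0.2848] rot [ 1.7989e+02 -1.6000e-01  1.9770e+01] F [ 0.36 -0.16  0.3 ] gap 0.0363  -> shift [-0.      0.0008  0.0303] roll 0.07 q6 -63.7
```

View pics/s11.png

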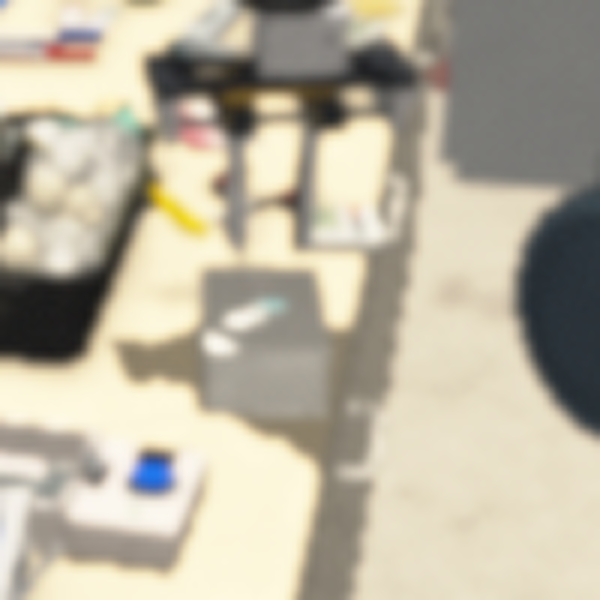

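>>> {"name": "apply_moves", "arguments": {"series": [{"x": 0,"y": 0.001,"z": 0.012,"roll": 0},{"x": 0,"y": 0.001,"z": 0.022,"roll": 0},{"x": 0,"y": 0.001,"z": 0.027,"roll": 0},{"x": 0,"y": 0.001,"z": 0.03,"roll": 0},{"x": 0,"y": 0.001,"z": 0.03,"roll": 0},{"x": 0,"y": 0.001,"z": 0.03,"roll": 0}]}}

```text
time_s: 12.1
position: [0.4039, -0.2323, 0.2552]
eef_rot: [179.8, -0.2, 19.8]
ft_force: [-0.4, -0.6, -0.3]
finger_gap: 0.0361
```

Run:
```python
from h import *
from rig import bot
d(bot,.4035,-.232,.0555,19.7)
c=bot.read_camera("side");crop(c["pixels"],330,160,390,220,10,"pics/s12.png")
```

```text
t 12.1 pos [ 0.4039 -0.2323  0.2552] rot [179.84  -0.18  19.79] F [-0.4  -0.6  -0.33] gap 0.0361  -> shift [-0.0002 -0.0004  0.0007] roll 0.09 q6 -63.7
```

View pics/s12.png

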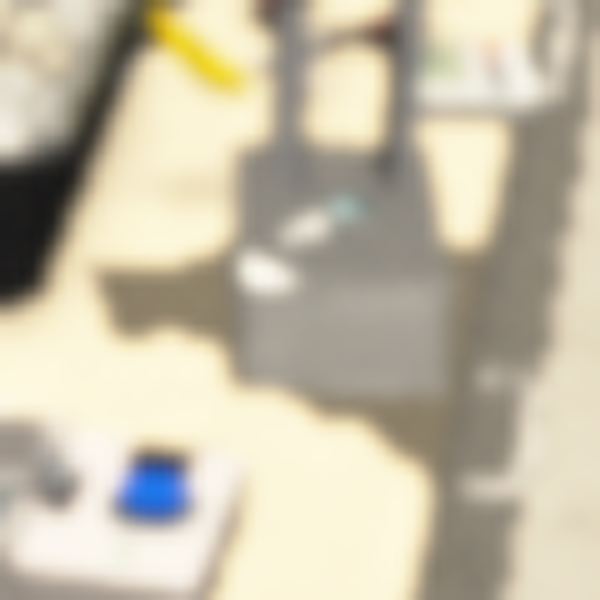

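>>> {"name": "apply_moves", "arguments": {"series": [{"x": 0,"y": 0,"z": 0.001,"roll": 0},{"x": 0,"y": 0,"z": 0.001,"roll": 0},{"x": 0,"y": 0,"z": 0.001,"roll": 0},{"x": 0,"y": 0,"z": 0.001,"roll": 0},{"x": 0,"y": 0,"z": 0.001,"roll": 0},{"x": 0,"y": 0,"z": 0.001,"roll": 0},{"x": 0,"y": 0,"z": -0.01,"roll": 0},{"x": 0,"y": 0,"z": -0.03,"roll": 0},{"x": 0,"y": 0,"z": -0.06,"roll": 0},{"x": 0,"y": 0,"z": -0.08,"roll": 0},{"x": 0,"y": 0,"z": -0.08,"roll": 0}], "hand": 0}}

```text
time_s: 13.25
position: [0.4043, -0.2328, 0.3391]
eef_rot: [179.5, -0.4, 19.8]
ft_force: [1.2, -0.4, 0.5]
finger_gap: 0.0179
```

Run:
```python
from h import *
from rig import bot
d(bot,*rd(0,0),.1,87.6)
c=bot.read_camera("side");crop(c["pixels"],330,130,420,220,7,"pics/s13.png")
```

```text
t 13.25 pos [ 0.4043 -0.2328  0.3391] rot [179.45  -0.38  19.79] F [ 1.17 -0.45  0.52] gap 0.0179  -> shift [ 0.2066 -0.1776  0.0398] roll -67.81 q6 -63.7
```

View pics/s13.png

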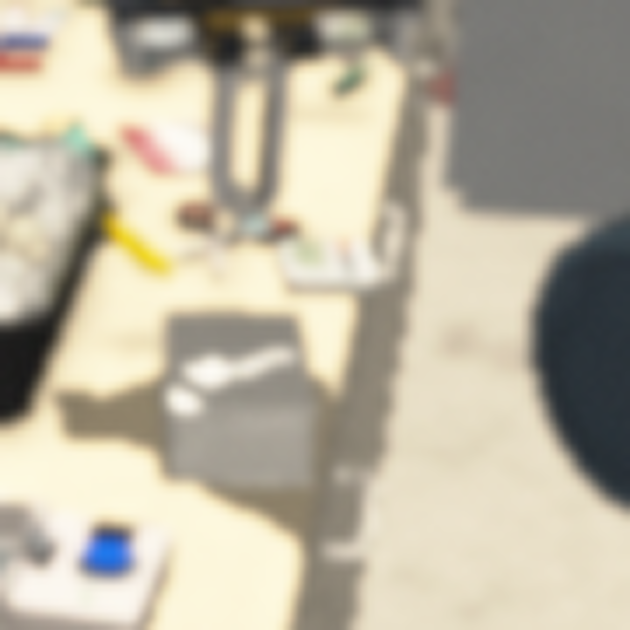

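>>> {"name": "apply_moves", "arguments": {"series": [{"x": 0.02,"y": -0.02,"z": 0,"roll": -8},{"x": 0.05,"y": -0.04,"z": 0,"roll": -16},{"x": 0.08,"y": -0.07,"z": 0,"roll": -24},{"x": 0.11,"y": -0.095,"z": 0,"roll": -32},{"x": 0.14,"y": -0.12,"z": 0,"roll": -40},{"x": 0.17,"y": -0.145,"z": 0,"roll": -48},{"x": 0.19,"y": -0.165,"z": 0,"roll": -56},{"x": 0.2066,"y": -0.1776,"z": 0,"roll": -64},{"x": 0.2066,"y": -0.1776,"z": 0.02,"roll": -67.8},{"x": 0.2066,"y": -0.1776,"z": 0.04,"roll": -67.8},{"x": 0.2066,"y": -0.1776,"z": 0.06,"roll": -67.8},{"x": 0.2066,"y": -0.1776,"z": 0.07,"roll": -67.8},{"x": 0.2066,"y": -0.1776,"z": 0.07,"roll": -67.8},{"x": 0.2066,"y": -0.1776,"z": 0.07,"roll": -67.8}]}}

```text
time_s: 14.7
position: [0.5386, 0.0043, 0.2669]
eef_rot: [179.6, 0.2, 87.6]
ft_force: [0.4, -0.2, 0.1]
finger_gap: 0.0176
```

Run:
```python
from h import *
from rig import bot
d(bot,*rd(0,0),.0265,87.6)
c=bot.read_camera("side");crop(c["pixels"],290,150,380,240,8,"pics/s14.png")
```

```text
t 14.7 pos [0.5386 0.0043 0.2669] rot [179.62   0.23  87.58] F [ 0.39 -0.18  0.11] gap 0.0176  -> shift [-0.0001  0.0001  0.0414] roll -0.02 q6 -99.1
```

View pics/s14.png

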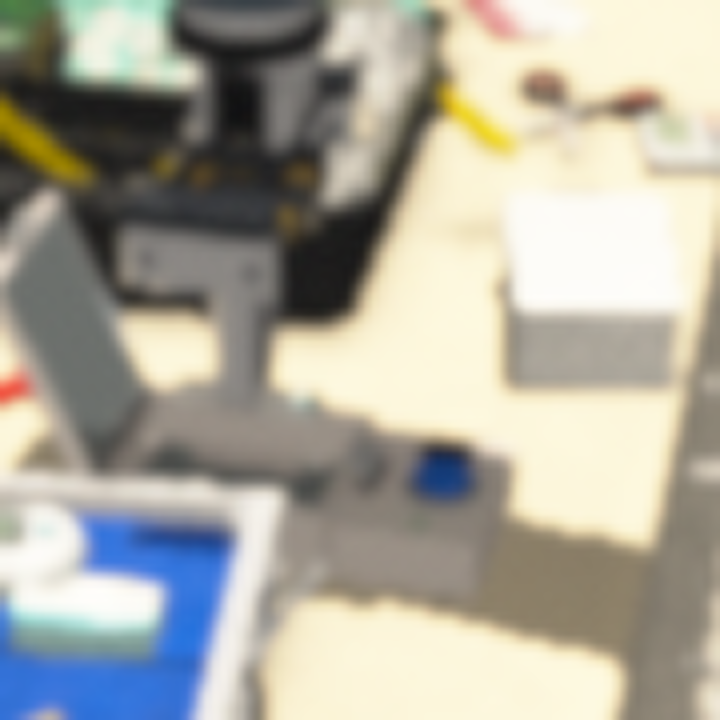

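>>> {"name": "apply_moves", "arguments": {"series": [{"x": 0,"y": 0,"z": 0.015,"roll": 0},{"x": 0,"y": 0,"z": 0.027,"roll": 0},{"x": 0,"y": 0,"z": 0.035,"roll": 0},{"x": 0,"y": 0,"z": 0.039,"roll": 0},{"x": 0,"y": 0,"z": 0.041,"roll": 0},{"x": 0,"y": 0,"z": 0.0415,"roll": 0},{"x": 0,"y": 0,"z": 0.0415,"roll": 0},{"x": 0,"y": 0,"z": 0.0415,"roll": 0}]}}

```text
time_s: 15.55
position: [0.5394, 0.004, 0.2265]
eef_rot: [179.5, 0.2, 87.6]
ft_force: [0.2, 0.3, 0.8]
finger_gap: 0.018
```

Run:
```python
from h import *
from rig import bot
d(bot,*rd(0,0),.0265,87.6)
c=bot.read_camera("side");crop(c["pixels"],290,180,350,230,12,"pics/s15.png")
```

```text
t 15.55 pos [0.5394 0.004  0.2265] rot [179.49   0.25  87.58] F [0.19 0.34 0.77] gap 0.018  -> shift [-0.     -0.0004  0.001 ] roll -0.02 q6 -99.1
```

View pics/s15.png

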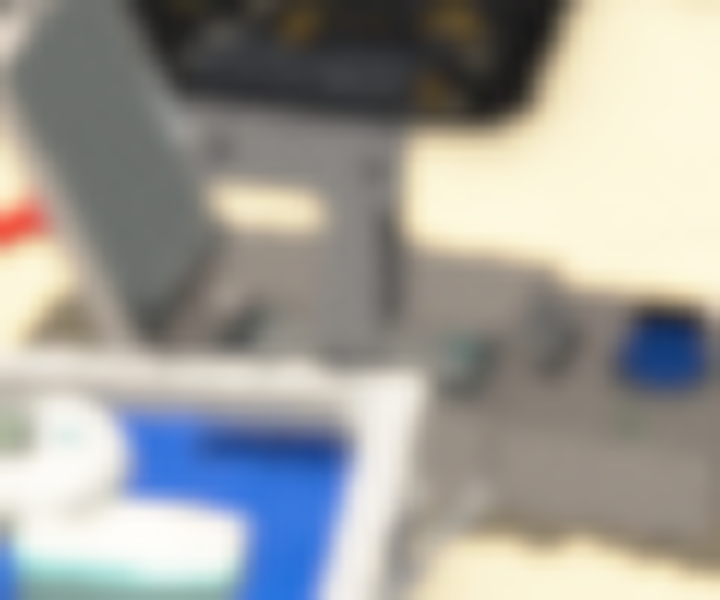

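>>> {"name": "apply_moves", "arguments": {"series": [{"x": 0,"y": 0,"z": 0.001,"roll": 0},{"x": 0,"y": 0,"z": 0.001,"roll": 0},{"x": 0,"y": 0,"z": 0.0015,"roll": 0},{"x": 0,"y": 0,"z": 0.0015,"roll": 0}]}}

```text
time_s: 16.0
position: [0.5395, 0.004, 0.2251]
eef_rot: [179.5, 0.2, 87.6]
ft_force: [-0.2, 0.1, 0.9]
finger_gap: 0.0175
```

>>> {"name": "apply_moves", "arguments": {"series": [{"x": 0,"y": 0,"z": 0,"roll": 0},{"x": 0,"y": 0,"z": 0,"roll": 0},{"x": 0,"y": 0,"z": 0,"roll": 0},{"x": 0,"y": 0,"z": 0,"roll": 0},{"x": 0,"y": 0,"z": -0.01,"roll": 0},{"x": 0,"y": 0,"z": -0.03,"roll": 0},{"x": 0,"y": 0,"z": -0.07,"roll": 0},{"x": 0,"y": 0,"z": -0.11,"roll": 0},{"x": 0,"y": -0.05,"z": -0.15,"roll": 0},{"x": 0,"y": -0.1,"z": -0.17,"roll": 0},{"x": 0,"y": -0.13,"z": -0.17,"roll": 0},{"x": 0,"y": -0.13,"z": -0.17,"roll": 0}], "hand": 0.036}}

```text
time_s: 17.2
position: [0.4042, 0.0112, 0.3956]
eef_rot: [179.2, 0.3, 87.6]
ft_force: [0.3, 0.6, -0.0]
finger_gap: 0.0366
```

Run:
```python
from h import *
from rig import bot
d(bot,.72,.0,.15,87.6)
c=bot.read_camera("side");crop(c["pixels"],280,150,380,250,6,"pics/s16.png")
c=bot.read_camera("top");crop(c["pixels"],290,180,350,250,8,"pics/t16.png")
```

```text
t 17.2 pos [0.4042 0.0112 0.3956] rot [179.22   0.31  87.58] F [ 0.29  0.6  -0.01] gap 0.0366  -> shift [0.0024 0.3153 0.0509] roll -0.02 q6 -102.1
```

View pics/s16.png

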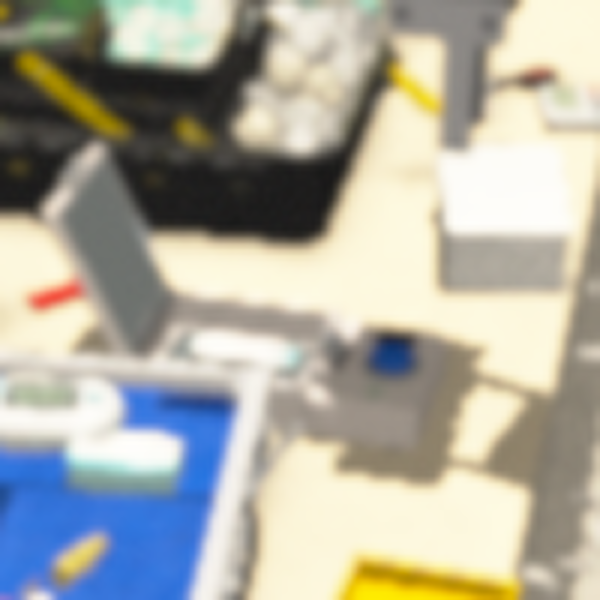

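View pics/t16.png

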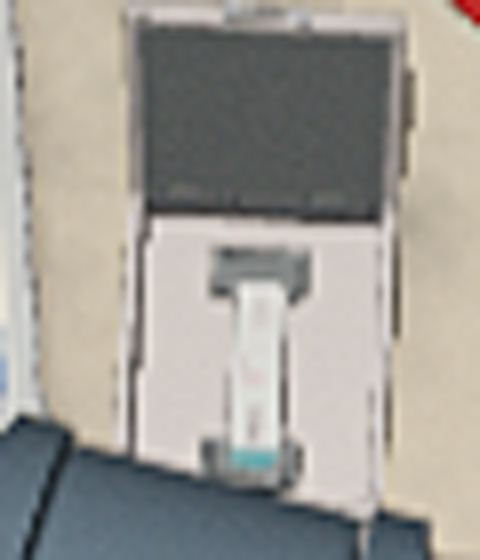

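The fresh cassette lies in the cradle between the cups: teal end at (253,460), far end at (263,283) in the top crop. It sits 1–2 mm to the front, within the pocket, and the lid is open. Next I go behind the lid.

Run:
```python
from h import *
from rig import bot
c=bot.read_camera("top")
g=lambda x,y:((x+.5)/8-.5+290,(y+.5)/8-.5+180)
a,b=onz(c,*g(264,281),.029),onz(c,*g(253,470),.029); print((a+b)/2,rd(0,0),np.linalg.norm(a-b))
for q in [(130,12),(405,18)]: print("lidtop",onz(c,*g(*q),.136))
print(rd(.112,0))
d(bot,*rd(.16,0),.19,87.6)
d(bot,*rd(.16,0),.12,87.6)
```

```text
[0.5364854  0.00240586 0.029     ] [0.539 0.004] 0.0711822561997332
lidtop [0.64890969 0.0464092  0.136     ]
lidtop [ 0.6471123  -0.05029631  0.136     ]
[ 0.65090176 -0.00069007]
t 17.35 pos [0.4083 0.0102 0.3947] rot [179.37   0.27  87.57] F [-0.17  0.08 -0.04] gap 0.0361  -> shift [-0.0006  0.2907  0.0089] roll -0.03 q6 -102.1
t 17.35 pos [0.4083 0.0102 0.3947] rot [179.37   0.27  87.57] F [-0.17  0.08 -0.04] gap 0.0361  -> shift [-2.00e-04  2.90e-01  7.89e-02] roll -0.03 q6 -102.1
```

>>> {"name": "apply_moves", "arguments": {"series": [{"x": 0,"y": 0.05,"z": 0,"roll": 0},{"x": 0,"y": 0.1,"z": 0,"roll": 0},{"x": 0,"y": 0.15,"z": 0,"roll": 0},{"x": 0,"y": 0.2,"z": 0,"roll": 0},{"x": 0,"y": 0.25,"z": 0,"roll": 0},{"x": 0,"y": 0.29,"z": 0,"roll": 0},{"x": 0,"y": 0.29,"z": 0,"roll": 0},{"x": 0,"y": 0.29,"z": 0.03,"roll": 0},{"x": 0,"y": 0.29,"z": 0.06,"roll": 0},{"x": 0,"y": 0.29,"z": 0.075,"roll": 0},{"x": 0,"y": 0.29,"z": 0.075,"roll": 0},{"x": 0,"y": 0.29,"z": 0.075,"roll": 0}], "hand": 0}}

```text
time_s: 18.55
position: [0.6992, -0.0024, 0.3233]
eef_rot: [179.3, 0.3, 87.6]
ft_force: [0.5, 0.1, 0.9]
finger_gap: 0.0004
```

Run:
```python
from h import *
from rig import bot
c=bot.read_camera("side");crop(c["pixels"],250,120,370,240,6,"pics/s17.png")
for x,z in [(74.5,128),(51.2,128.2),(28.4,122.2),(6.9,111.1),(-11.1,94.4),(-21.3,80.8),(-28,65.2),(-30.9,57),(-32,48.5)]: d(bot,*rd(x/1000,0),z/1000,87.6)
```

```text
t 18.6 pos [ 0.6994 -0.0025  0.3245] rot [179.23   0.29  87.57] F [0.47 0.42 1.21] gap 0.0003  -> shift [-0.0003 -0.086  -0.0036] roll -0.03 q6 -97.0
t 18.6 pos [ 0.6994 -0.0025  0.3245] rot [179.23   0.29  87.57] F [0.47 0.42 1.21] gap 0.0003  -> shift [-0.0003 -0.1093 -0.0041] roll -0.03 q6 -97.0
t 18.6 pos [ 0.6994 -0.0025  0.3245] rot [179.23   0.29  87.57] F [0.47 0.42 1.21] gap 0.0003  -> shift [-0.0003 -0.1322  0.0015] roll -0.03 q6 -97.0
t 18.6 pos [ 0.6994 -0.0025  0.3245] rot [179.23   0.29  87.57] F [0.47 0.42 1.21] gap 0.0003  -> shift [-0.0002 -0.1538  0.0124] roll -0.03 q6 -97.0
t 18.6 pos [ 0.6994 -0.0025  0.3245] rot [179.23   0.29  87.57] F [0.47 0.42 1.21] gap 0.0003  -> shift [-0.0002 -0.172   0.0288] roll -0.03 q6 -97.0
t 18.6 pos [ 0.6994 -0.0025  0.3245] rot [179.23   0.29  87.57] F [0.47 0.42 1.21] gap 0.0003  -> shift [-1.000e-04 -1.824e-01  4.230e-02] roll -0.03 q6 -97.0
t 18.6 pos [ 0.6994 -0.0025  0.3245] rot [179.23   0.29  87.57] F [0.47 0.42 1.21] gap 0.0003  -> shift [-0.     -0.1893  0.0578] roll -0.03 q6 -97.0
t 18.6 pos [ 0.6994 -0.0025  0.3245] rot [179.23   0.29  87.57] F [0.47 0.42 1.21] gap 0.0003  -> shift [ 0.     -0.1923  0.0659] roll -0.03 q6 -97.0
t 18.6 pos [ 0.6994 -0.0025  0.3245] rot [179.23   0.29  87.57] F [0.47 0.42 1.21] gap 0.0003  -> shift [ 0.     -0.1936  0.0744] roll -0.03 q6 -97.0
```

View pics/s17.png

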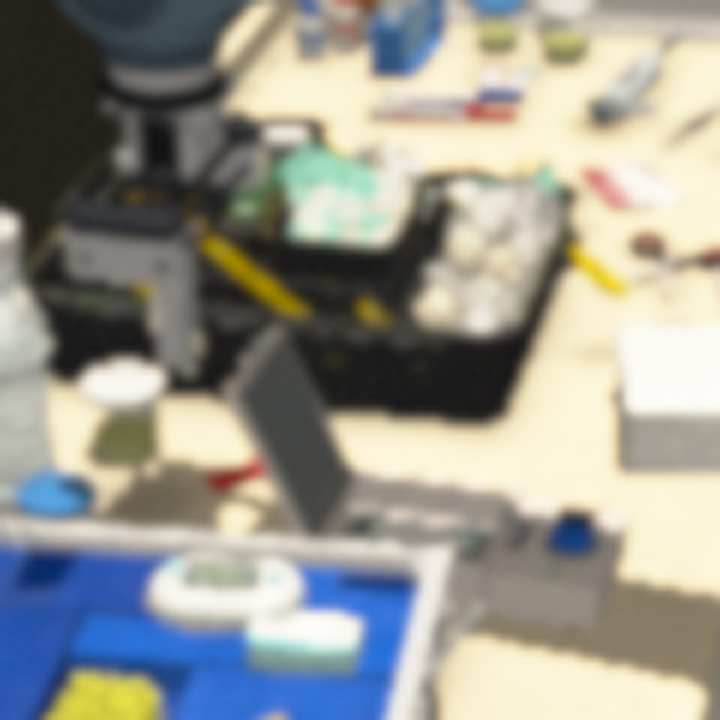

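The fingertips are behind the lid at (180,370) in the crop, lower than the lid's edge at (280,330). I push it over along its arc to about 5°.

>>> {"name": "apply_moves", "arguments": {"series": [{"x": 0,"y": -0.02,"z": 0.004,"roll": 0},{"x": 0,"y": -0.04,"z": 0.004,"roll": 0},{"x": 0,"y": -0.055,"z": 0.004,"roll": 0},{"x": 0,"y": -0.07,"z": 0.004,"roll": 0},{"x": 0,"y": -0.085,"z": 0.004,"roll": 0},{"x": 0,"y": -0.1,"z": 0.004,"roll": 0},{"x": 0,"y": -0.115,"z": 0.004,"roll": 0},{"x": 0,"y": -0.13,"z": 0.004,"roll": 0},{"x": 0,"y": -0.142,"z": 0.008,"roll": 0},{"x": 0,"y": -0.153,"z": 0.0125,"roll": 0},{"x": 0,"y": -0.163,"z": 0.02,"roll": 0},{"x": 0,"y": -0.172,"z": 0.029,"roll": 0},{"x": 0,"y": -0.178,"z": 0.036,"roll": 0},{"x": 0,"y": -0.1825,"z": 0.0425,"roll": 0},{"x": 0,"y": -0.186,"z": 0.05,"roll": 0},{"x": 0,"y": -0.189,"z": 0.058,"roll": 0},{"x": 0,"y": -0.191,"z": 0.062,"roll": 0},{"x": 0,"y": -0.1925,"z": 0.066,"roll": 0},{"x": 0,"y": -0.1925,"z": 0.066,"roll": 0}]}}

```text
time_s: 20.5
position: [0.508, 0.0053, 0.2557]
eef_rot: [179.3, 0.3, 87.6]
ft_force: [1.4, -0.3, 0.9]
finger_gap: 0.0003
```

Run:
```python
from h import *
from rig import bot
c=bot.read_camera("side");crop(c["pixels"],290,150,370,230,8,"pics/s18.png")
d(bot,*rd(-.032,0),.0485,87.6)
```

```text
t 20.55 pos [0.508  0.0053 0.2559] rot [179.25   0.28  87.57] F [1.88 0.82 1.49] gap 0.0003  -> shift [ 0.0001 -0.0011  0.0084] roll -0.03 q6 -99.7
```

View pics/s18.png

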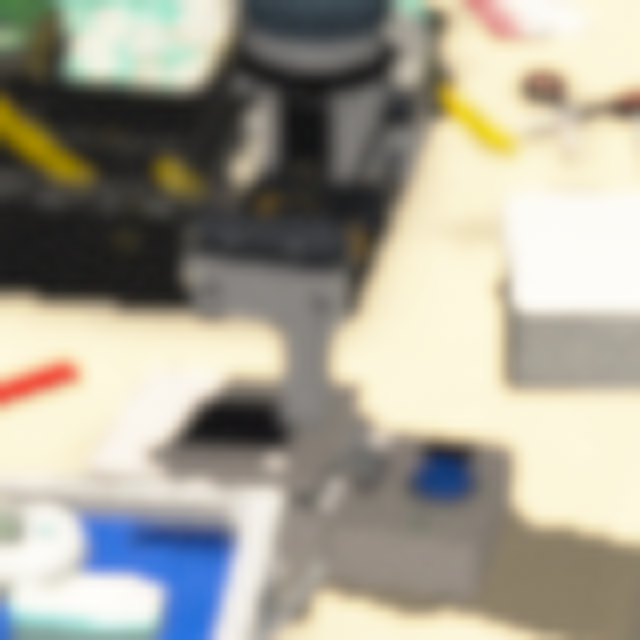

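The lid is almost down under the fingers, clear of the hook. I press on slowly.

>>> {"name": "apply_moves", "arguments": {"series": [{"x": 0,"y": 0,"z": 0.002,"roll": 0},{"x": 0,"y": 0,"z": 0.004,"roll": 0},{"x": 0,"y": 0,"z": 0.006,"roll": 0},{"x": 0,"y": 0,"z": 0.0075,"roll": 0},{"x": 0,"y": 0,"z": 0.0085,"roll": 0},{"x": 0,"y": 0,"z": 0.009,"roll": 0},{"x": 0,"y": 0,"z": 0.009,"roll": 0}]}}

```text
time_s: 21.25
position: [0.508, 0.0053, 0.2472]
eef_rot: [179.4, 0.3, 87.6]
ft_force: [-5.2, 0.9, 8.3]
finger_gap: 0.0005
```

Run:
```python
from h import *
from rig import bot
c=bot.read_camera("side");crop(c["pixels"],310,170,370,230,10,"pics/s19.png")
d(bot,*rd(-.032,0),.0485,87.6)
```

```text
t 21.3 pos [0.5079 0.0053 0.2472] rot [179.38   0.28  87.59] F [-4.64  0.72  8.87] gap 0.0006  -> shift [-0.     -0.0009 -0.0003] roll -0.01 q6 -99.7
```

View pics/s19.png

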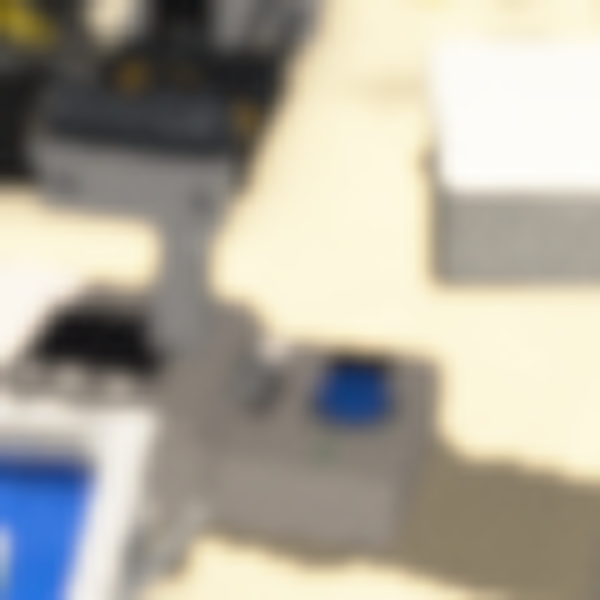

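>>> {"name": "apply_moves", "arguments": {"series": [{"x": 0,"y": 0,"z": 0.001,"roll": 0},{"x": 0,"y": 0,"z": 0.002,"roll": 0},{"x": 0,"y": 0,"z": 0.0025,"roll": 0},{"x": 0,"y": 0,"z": 0.0025,"roll": 0},{"x": 0,"y": 0,"z": 0.0025,"roll": 0}]}}

```text
time_s: 21.8
position: [0.5082, 0.0053, 0.2463]
eef_rot: [179.5, 0.3, 87.6]
ft_force: [-8.1, 0.7, 15.7]
finger_gap: 0.0
```

Run:
```python
from h import *
from rig import bot
c=bot.read_camera("side");crop(c["pixels"],310,170,370,230,10,"pics/s20.png")
d(bot,*rd(-.032,0),.0485,87.6)
```

```text
t 21.85 pos [0.5083 0.0052 0.2463] rot [179.47   0.28  87.61] F [-7.16  0.89 16.95] gap 0.0006  -> shift [ 0.     -0.0012 -0.0012] roll 0.01 q6 -99.7
```

View pics/s20.png

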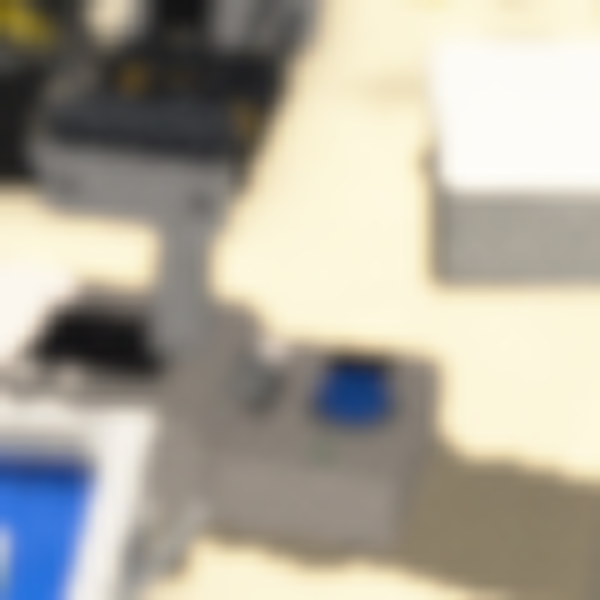

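Resistance is stiff (17 N at flush height), so the lid is probably latched. I lift slowly to check.

>>> {"name": "apply_moves", "arguments": {"series": [{"x": 0,"y": 0,"z": -0.002,"roll": 0},{"x": 0,"y": 0,"z": -0.005,"roll": 0},{"x": 0,"y": 0,"z": -0.008,"roll": 0},{"x": 0,"y": 0,"z": -0.011,"roll": 0},{"x": 0,"y": 0,"z": -0.011,"roll": 0}]}}

```text
time_s: 22.35
position: [0.5082, 0.0053, 0.2575]
eef_rot: [179.4, 0.3, 87.6]
ft_force: [0.8, 0.2, -1.0]
finger_gap: 0.0006
```

Run:
```python
from h import *
from rig import bot
c=bot.read_camera("side");crop(c["pixels"],300,160,370,230,10,"pics/s21.png")
d(bot,*rd(-.032,0),.0485,87.6)
```

```text
t 22.4 pos [0.5082 0.0053 0.2574] rot [179.45   0.28  87.61] F [0.23 0.13 0.4 ] gap 0.0006  -> shift [ 0.     -0.0012  0.0098] roll 0.01 q6 -99.7
```

View pics/s21.png

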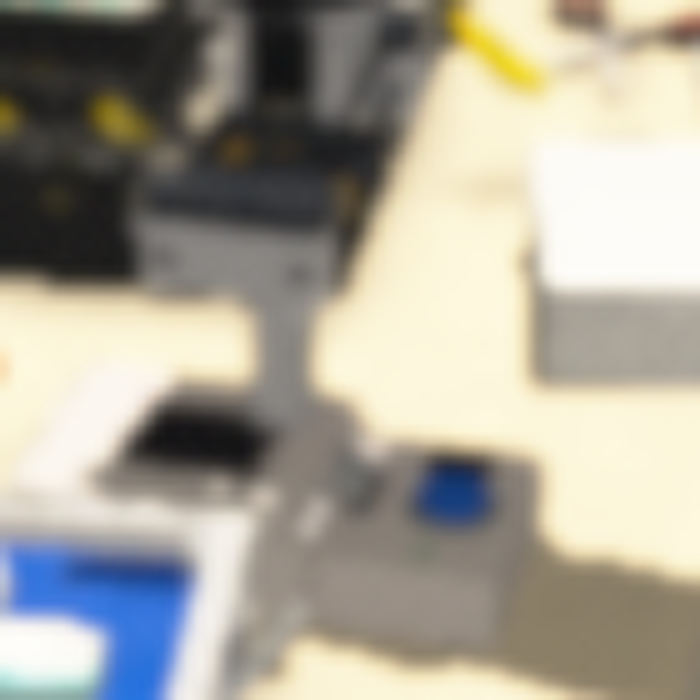

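The force is back to zero, so the lid isn't following. I retreat up and to the right for a clear look.

>>> {"name": "apply_moves", "arguments": {"series": [{"x": 0,"y": 0,"z": -0.03,"roll": 0},{"x": 0,"y": 0,"z": -0.07,"roll": 0},{"x": 0,"y": 0,"z": -0.11,"roll": 0},{"x": -0.05,"y": -0.01,"z": -0.14,"roll": 0},{"x": -0.1,"y": -0.03,"z": -0.14,"roll": 0},{"x": -0.15,"y": -0.05,"z": -0.14,"roll": 0},{"x": -0.2,"y": -0.07,"z": -0.14,"roll": 0},{"x": -0.25,"y": -0.07,"z": -0.14,"roll": 0},{"x": -0.25,"y": -0.07,"z": -0.14,"roll": 0},{"x": -0.25,"y": -0.07,"z": -0.14,"roll": 0}]}}

```text
time_s: 23.4
position: [0.4258, -0.2429, 0.3977]
eef_rot: [179.5, 0.3, 87.4]
ft_force: [0.2, 0.1, 0.4]
finger_gap: 0.0004
```

Run:
```python
from h import *
from rig import bot
c=bot.read_camera("side");crop(c["pixels"],290,150,370,230,8,"pics/s22.png")
c=bot.read_camera("top");crop(c["pixels"],175,130,375,300,4,"pics/t22.png")
im=c["pixels"].astype(int);m=(im[...,2]-im[...,0]>60).astype(np.uint8)[245:270,305:335]
M=cv2.moments(m,True);print("button",M["m10"]/M["m00"]+305,M["m01"]/M["m00"]+245,M["m00"])
print(bot.state()["ft_force"],bot.state()["time_s"])
```

```text
button 319.19718309859155 258.32394366197184 71.0
[-0.13920494 -0.62792065 -0.16451293] 23.5
```

View pics/s22.png

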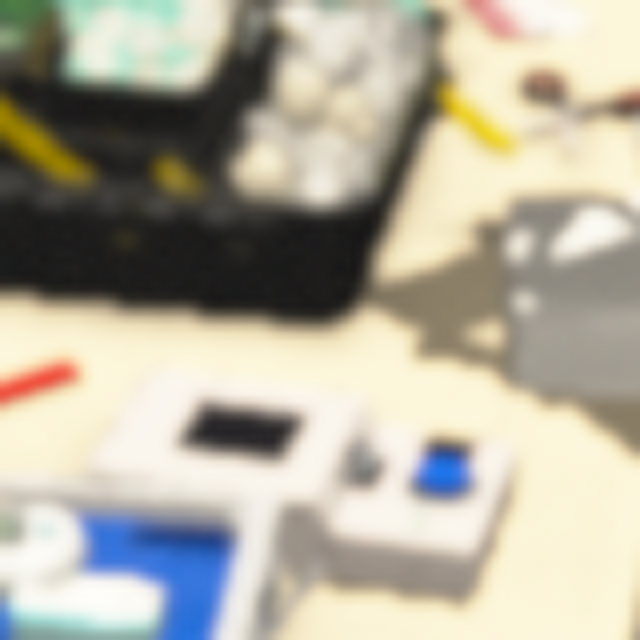

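View pics/t22.png

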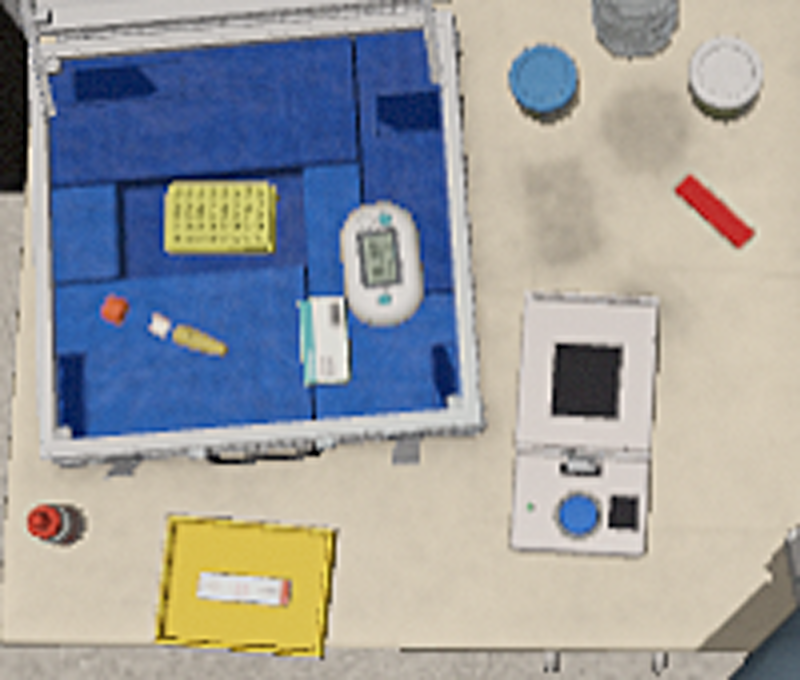

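The lid lies shut under the hook, and the button centroid is exactly where it was at the start, (319.2, 258.3). The used cassette lies flat in the tray, and the cups and bottle are in place. One comparison with the first picture, then I hand in.

Run:
```python
from h import *
from rig import bot
c=bot.read_camera("top")["pixels"];a=cv2.imread("pics/top0.png")[:,:,::-1]
df=np.abs(c.astype(int)-a).max(2)
for n,(x0,y0,x1,y1) in dict(reader=(303,200,342,272),white=(343,135,370,165),blue=(298,138,324,164),bottle=(178,250,204,270),timer=(458,270,490,300)).items(): print(n,df[y0:y1,x0:x1].max(),(df[y0:y1,x0:x1]>40).sum())
s=bot.state();print(s["time_s"],s["ft_force"],abs(s["qvel"]).max())
print(bot.close_job())
```

```text
reader 14 0
white 12 0
blue 11 0
bottle 78 6
timer 149 16
23.55 [-0.16985713  0.9441165   1.18454813] 0.9529314780569175
the job is handed in; nothing more can be done
None
```

Run:
```python
from h import *
from rig import bot
c=bot.read_camera("top")["pixels"];a=cv2.imread("pics/top0.png")[:,:,::-1]
cv2.imwrite("pics/cmp.png",cv2.resize(np.hstack([a[245:305,440:500],c[245:305,440:500],a[240:300,165:225],c[240:300,165:225]])[:,:,::-1],None,fx=3,fy=3))
```

```text
the job is handed in; nothing more can be done
```

I changed the cassette and handed the job in at 23.6 s. No verdict was given.

- **Opening:** I pressed the button with the fingers closed, and the lid sprang fully open without touching the robot.
- **Cassettes:** The used cassette went into the waste tray. The fresh teal-ended one from the foam box was laid flat in the cradle, about 2–3 mm off centre before I shut the lid.
- **Closing:** I pushed the lid over from behind and pressed its front down to about 17 N. It stayed shut when I lifted off.

**Last checks**
- **Reader:** It looks the same as in the first picture, with the lid down under the hook. The button's pixel position is identical to the start.
- **Used cassette:** It lies in the tray.
- **White and blue cups:** Both are unchanged.
- **Fresh cassette:** It can't be seen under the shut lid, so I did not re-check it after closing.
- **Bottle and timer:** The comparison with the first picture did not match fully here. 6 pixels differed near the bottle and 16 near the timer. The robot never went near either, so shadow or the parked arm is likely. The camera was closed after hand-in, so I couldn't confirm it.

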